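Find the loose hinge and cap it as a reject

ROBOT

A 7-joint arm with a two-finger parallel gripper is mounted at the origin on a cart in front of the work surface, level with it; the furniture and walls round the work are solid. World frame = base frame: x ahead of the robot, y to its left, z up, the work surface at z = 0. Lengths are in m, angles in degrees, forces in N, time in s.
With the tool pointing down it reaches from about 0.4 to 0.925 m from the base axis. Payload 5.6 kg.
Tool frame: the origin (TCP) lies on the centre line of the jaws, within the pads' length; the fingertips stand 19 mm ahead of it and the grasp point (between the pads) is the TCP; x points along the fingers, y is the direction in which the jaws open and shut, and the axes are right-handed (so a half turn about x gives the same grasp; the last joint's range is limited). The gripper opens to 85 mm and grips with 20 to 120 N. Pads are 22 mm wide; open, the fingers measure 114 mm over their backs; the gripper's body (76 mm by 85 mm) begins 54 mm behind the grasp point. The pads swing forward as they close: fully open they stand 13 mm farther back than shut.
Start: joints at [72.708, 26.786, -0.665, 91.828, 0.344, 61.387, -3.226], TCP at [0.166, -0.628, 0.25] pointing down, gripper open.
Joint ranges: [-144.91, 144.91], [-17.63, 115.5], [-89.93, 88.59], [15.96, 139.68], [-74.01, 254.01], [8.47, 105.57], [-167.45, 167.45]. Speed limits (degrees/s): [147.25, 147.25, 180, 180, 180, 180, 180].

INTERFACE

Orientations are given as a 3x3 rotation matrix whose columns are the frame's x, y, z axes.
In Python, from bench import monitor, cams, r gives the robot as it stands. The module is installed in compiled form; this text tells all that it offers.
- The arm moves only by the tool drive_tool, never from a script. Its argument "rows" is a list of rows, each a list of 7 numbers: the shift along the world's x, y, z in m, then the turn, a rotation vector about the world's x, y, z in rad, then the closure, from -1 (fully open) to 1 (shut), so that 0 is half open. A call has 1 to 10 rows; each row shifts and turns the commanded pose from where the row before left it; what a row does not reach is not made up. A row lasts 1/8 s, in which the tool goes at most 62.5 mm and 10.7 degrees, less where a joint would pass 70% of its speed; a pose out of reach is approached as far as the arm can. A call is refused whole if a number of a shift passes 0.0625 or a number of a turn 0.188, either way. A call with a gripper value outside its range is refused whole. The fingers move at their own pace and stop on an object; the grip force is fixed at half the most. Time passes only in rows, so rows that do not move let the fingers close. It gives the time, the measured TCP pose, the force and the opening at its end, in the units of the state.
- monitor.get_state(): the state, without advancing time (a new reading comes with each control period).
- cams.read_camera(name): name is "scene" or "side" or "wrist"; returns a dict with "color" (480x640x3 uint8, red, green, blue), "z_map" (480x640 float32, m along the optical axis (not along the pixel's ray), 0 where there is no reading), "K" (3x3 intrinsics, pixels), "k1" (the pictures are not rectified: a ray, as slopes to the right and down, at radius r is drawn at 1 + k1 r^2 times it, then the intrinsics apply), "extrinsics" (4x4, takes a point from camera to world coordinates); the wrist camera has in their place "hand_eye" (4x4, takes a point from camera to tool coordinates, whose origin is the TCP and whose axes are the tool frame's). Camera axes: x right, y down, z forward; pixel columns grow to the right and rows downward; lengths in m; the calibration is good to about 2 mm. A picture is of the moment at which its call begins: read the wrist's pose just before it.
- r.hand_in(): hands the job in, once; it reports no verdict.
Trained networks look in a picture, given as the dict that the camera call returned (one of the last four; its "shot" number tells which), for a name from the list of things; names that differ only in an ending like _2 or _b are one class to them, and where a whole thing is asked for, a point or a joint stands for the part that bears it (a point fixed in the world has none). Each returns a list of dicts, best first, with "confidence" (0 to 1); they miss things now and then, are a little off and sometimes report something else, mostly with a low value. They report only what shows in the picture. A call takes as long as a camera call. They do not tell look-alikes from the thing itself.
- cams.boxes_of(name, picture): "extent" ([left, top, right, bottom] in pixels, round what is visible of it).
- cams.silhouettes(name, picture): "mask" (480x640 bool, what is visible of it) and "extent" ([left, top, right, bottom] in pixels, round what is visible of it).
The state is a dict: "clock": time; "q": joint angles; "joint_velocities": joint speeds; "effort": joint torques, N m; "tool_pos": TCP position; "eef_rot": TCP orientation; "ft_force": force on the tool from outside, world axes, zero at the start; "wrist_torque": the same for the moment, N m; "grip_width": finger opening in m.
Only numpy, scipy, OpenCV 4.12 (cv2) and the standard library are available. Lean on these libraries where they do the work, as an engineer would, in place of code of your own. Each camera call takes 0.05 s, during which the arm holds its last target. There are 200 camera calls.

TASK

Three spare centrifuge lid hinges stand on the table, each with an upright arm; one of them is worn. Check them from left to right: rock each arm gently to the left and then to the right, each time until it firmly resists with some 5 N, never forcing it, to find the one that swings through a wide play. Leave that loose arm leaning well over to the right, and set the red reject cap over its knob; do not disturb the timer and the rotor key.

Things in the scene. Friction and masses are not known exactly. Their poses are not given: they have to be found in the camera images.
- unit_a: The left hinge unit seen from the robot, fixed: steel foot 66 (x) x 60 (y) x 8 mm, grey housing 44 x 46 mm to 40 mm height, cheeks to 64 mm. Origin: centre of its underside. z up, y to the left (+y, give or take a yaw of 0.3). Its arm swings in the unit's y-z plane about an axle along x, 52 mm up. Exactly one of the three is worn, any of them; looks do not tell.
- foot_a (a point): Foot of the left arm, on the axle, 52 mm above the table; z axis along the unbent arm. The angle between it and knob_a's z axis is the arm's bending: 0.01 rad for each 4.7 N of side push at the knob. More than 0.034 rad (16 N, 3 mm at the knob) is forcing it. Foot and arm stand upright at the start.
- knob_a (a point): Centre of the black knob (18 mm diameter, 19 mm tall) on the left steel arm (10 mm diameter), 95 mm from the axle, 147 mm above the table when upright; z axis along the arm. A sound arm has under 1 mm of play here, then bends springily (5 N per mm) and springs back. The loose arm moves 12 to 18 mm to each side at under 1 N, meets a stop, and stays leaning where left.
- top_a (a point): Centre of the flat top of the left unit's knob, 9 mm above knob_a along the arm.
- unit_b: The middle hinge unit seen from the robot, fixed: steel foot 66 (x) x 60 (y) x 8 mm, grey housing 44 x 46 mm to 40 mm height, cheeks to 64 mm. Origin: centre of its underside. z up, y to the left (+y, give or take a yaw of 0.3). Its arm swings in the unit's y-z plane about an axle along x, 52 mm up. Exactly one of the three is worn, any of them; looks do not tell.
- foot_b (a point): Foot of the middle arm, on the axle, 52 mm above the table; z axis along the unbent arm. The angle between it and knob_b's z axis is the arm's bending: 0.01 rad for each 4.7 N of side push at the knob. More than 0.034 rad (16 N, 3 mm at the knob) is forcing it. Foot and arm stand upright at the start.
- knob_b (a point): Centre of the black knob (18 mm diameter, 19 mm tall) on the middle steel arm (10 mm diameter), 95 mm from the axle, 147 mm above the table when upright; z axis along the arm. A sound arm has under 1 mm of play here, then bends springily (5 N per mm) and springs back. The loose arm moves 12 to 18 mm to each side at under 1 N, meets a stop, and stays leaning where left.
- top_b (a point): Centre of the flat top of the middle unit's knob, 9 mm above knob_b along the arm.
- unit_c: The right hinge unit seen from the robot, fixed: steel foot 66 (x) x 60 (y) x 8 mm, grey housing 44 x 46 mm to 40 mm height, cheeks to 64 mm. Origin: centre of its underside. z up, y to the left (+y, give or take a yaw of 0.3). Its arm swings in the unit's y-z plane about an axle along x, 52 mm up. Exactly one of the three is worn, any of them; looks do not tell.
- foot_c (a point): Foot of the right arm, on the axle, 52 mm above the table; z axis along the unbent arm. The angle between it and knob_c's z axis is the arm's bending: 0.01 rad for each 4.7 N of side push at the knob. More than 0.034 rad (16 N, 3 mm at the knob) is forcing it. Foot and arm stand upright at the start.
- knob_c (a point): Centre of the black knob (18 mm diameter, 19 mm tall) on the right steel arm (10 mm diameter), 95 mm from the axle, 147 mm above the table when upright; z axis along the arm. A sound arm has under 1 mm of play here, then bends springily (5 N per mm) and springs back. The loose arm moves 12 to 18 mm to each side at under 1 N, meets a stop, and stays leaning where left.
- top_c (a point): Centre of the flat top of the right unit's knob, 9 mm above knob_c along the arm.
- cap_mid (a point): Centre of the red reject cap, half-way up: a loose blind sleeve standing open end down on the table, closed end up, 36 to 37 mm outer diameter, 44 mm tall, bore 28 mm and 30 mm deep from its lower end; about 30 g. z axis up along the cap; the bore's open end is 22 mm below this point and its inner end 8 mm above it.
- cap_seat (a point): Centre of the inner end of the cap's bore, 8 mm above cap_mid along the cap; it lies on the knob's flat top when the cap is seated.
- timer: White bench timer 64 x 62 x 22 mm, loose bystander, leave alone. Origin: centre of underside.
- key: T-handled rotor key 56 x 114 x 14 mm, loose bystander, leave alone. Origin: centre of underside.
- cap: The red reject cap as a body, origin at the centre of its lower, open end, 22 mm below cap_mid.
Mind the look-alikes: they are no part of the job. Of the things shaped like the cap, the red one is meant. What is shaped like the unit_b but orange is not meant.

How it is judged (in metres and radians):
On the way, in this order (a step that is already met when the one before it is completed fails the run):
1. the left arm is pressed to the left until it resists with at least 2 N (y of knob_a in the frame of foot_a above 0.0004 m), for 0.02 s.
2. and then to the right, likewise (y of knob_a in the frame of foot_a below -0.0004 m), for 0.02 s.
3. the middle arm is pressed to the left until it resists with at least 2 N (y of knob_b in the frame of foot_b above 0.0004 m), for 0.02 s.
4. and then to the right, likewise (y of knob_b in the frame of foot_b below -0.0004 m), for 0.02 s.
5. the right arm is pressed to the left until it resists with at least 2 N (y of knob_c in the frame of foot_c above 0.0004 m), for 0.02 s.
6. and then to the right, likewise (y of knob_c in the frame of foot_c below -0.0004 m), for 0.02 s.
At the end, for the whole second after the job is handed in: The red cap sits at rest over the knob of the loose arm (inner end of its bore within 9 mm of the knob's top, cap not more than 0.5 rad askew to the arm), and that arm leans right, its knob at least 9 mm right of its unit's middle (((y of knob_a in the frame of unit_a below -0.009 m and distance between cap_seat and top_a below 0.009 m and angle between the z axis of cap_seat and the z axis of top_a, either way round below 0.5 rad and height (world z) of cap_seat above 0.14 m) or (y of knob_b in the frame of unit_b below -0.009 m and distance between cap_seat and top_b below 0.009 m and angle between the z axis of cap_seat and the z axis of top_b, either way round below 0.5 rad and height (world z) of cap_seat above 0.14 m) or (y of knob_c in the frame of unit_c below -0.009 m and distance between cap_seat and top_c below 0.009 m and angle between the z axis of cap_seat and the z axis of top_c, either way round below 0.5 rad and height (world z) of cap_seat above 0.14 m)) and linear speed of cap below 0.02 m/s); the robot touches nothing.
It fails at once if an arm is forced: bent by more than 0.034 rad (about 16 N at the knob) (angle between the z axis of foot_a and the z axis of knob_a, either way round above 0.034 rad or angle between the z axis of foot_b and the z axis of knob_b, either way round above 0.034 rad or angle between the z axis of foot_c and the z axis of knob_c, either way round above 0.034 rad).
It fails at once if the timer or the rotor key is moved by more than 20 mm (distance of any of timer, key from where it was at the start of the episode above 0.02 m).
It also fails if it takes over 64 s, if anything falls off the work surface, if the arm or the gripper's body presses on something with over 40 N, if the wrist force passes 120 N, or if a joint passes its speed limit or range.

## Working session

There is one attempt and no reset: what is moved stays moved. The work goes in short steps, Python scripts to look and compute and a tool call to move; the robot and the scene stay as the last step left them, time stands still between calls to the robot, and variables do not carry over. Pictures are saved under pics/ and viewed, about 8 in all and at most 12, crops included, and the job is handed in when it is done.

Besides the shell and the picture viewer there is one more tool, called after ">>>" as name(argument=value, ...), one argument or row to a line, values as JSON. drive_tool: Moves the arm, as the interface text tells. Its arguments: {"type":"object","properties":{"rows":{"type":"array","items":{"type":"array","items":{"type":"number"}}}},"required":["rows"]}

```bash
mkdir -p pics; cat > h.py <<'E'
import numpy as np, cv2
from bench import monitor, cams, r
def save(p,n): cv2.imwrite(f'pics/{n}.png',cv2.cvtColor(p,cv2.COLOR_RGB2BGR))
def T(p,st=None):
    if 'extrinsics' in p: return np.array(p['extrinsics'])
    t=np.eye(4); t[:3,:3]=np.array(st['eef_rot']); t[:3,3]=st['tool_pos']; return t@np.array(p['hand_eye'])
def rays(p,uv):
    K=np.array(p['K'],float); d=np.array([p['k1'],0,0,0],float)
    return cv2.undistortPoints(np.array(uv,float).reshape(-1,1,2),K,d).reshape(-1,2)
def cloud(p,mask,st=None):
    v,u=np.nonzero(mask&(p['z_map']>0)); z=p['z_map'][v,u]
    s=rays(p,np.c_[u,v]); P=np.c_[s*z[:,None],z]
    t=T(p,st); return P@t[:3,:3].T+t[:3,3]
def proj(p,X,st=None):
    t=np.linalg.inv(T(p,st)); c=np.atleast_2d(X)@t[:3,:3].T+t[:3,3]
    return cv2.projectPoints(c,np.zeros(3),np.zeros(3),np.array(p['K'],float),np.array([p['k1'],0,0,0],float))[0].reshape(-1,2)
E
python3 - <<'E'
from h import *
s=monitor.get_state(); print(s)
ims=[]
for n in ('scene','side'):
    p=cams.read_camera(n); save(p['color'],n); print(n,p['K'],p['k1'],p['extrinsics'])
    for t in ('unit_a','knob_a','cap','timer','key'):
        for o in cams.silhouettes(t,p):
            c=cloud(p,o['mask']); print(t,round(o['confidence'],2),np.round(o['extent']), np.round(np.median(c,0),3) if len(c) else '', np.round(np.percentile(c,[2,98],axis=0),3).tolist() if len(c) else '')
E
```

```text
{'clock': 0.0, 'q': array([72.70775316, 26.83512657, -0.66546953, 91.88253167,  0.34497429,
       61.38969904, -3.22317219]), 'joint_velocities': array([-0.04553238,  0.0187992 , -0.00647617,  0.01035351,  0.13652823,
        0.07506194, -0.15633159]), 'effort': array([-7.59304276e-04, -5.32388020e+01,  2.13334156e-02, -2.51306659e+01,
        1.14169449e-02,  7.67775520e-03, -2.07890264e-05]), 'tool_pos': array([ 0.1661471 , -0.62783426,  0.2493366 ]), 'eef_rot': array([[-6.05439006e-04,  2.55928310e-01, -9.66695574e-01],
       [ 1.73692348e-03, -9.66694024e-01, -2.55928987e-01],
       [-9.99998308e-01, -1.83402563e-03,  1.40746378e-04]]), 'ft_force': array([0.02354532, 0.03022181, 0.195782  ]), 'wrist_torque': array([ 0.0336063 ,  0.04692295, -0.03811474]), 'grip_width': 0.08575773273657236}
scene [[546.68443309   0.         307.50804977]
 [  0.         546.68443309 251.17890292]
 [  0.           0.           1.        ]] 0.04410013743515762 [[-0.47134768 -0.68303245  0.5579409   0.00427691]
 [-0.8817954   0.37672472 -0.28375229  0.41957687]
 [-0.0163781  -0.6257357  -0.77986319
[... 2432 characters left out ...]
23, 0.156]]
knob_a 0.55 [305. 232. 317. 279.] [0.463 0.127 0.123] [[0.457, 0.122, 0.068], [0.47, 0.134, 0.155]]
cap 0.67 [367. 296. 394. 322.] [0.548 0.025 0.033] [[0.537, 0.015, -0.001], [0.59, 0.059, 0.044]]
cap 0.64 [403. 275. 425. 306.] [0.629 0.033 0.034] [[0.619, 0.023, 0.002], [0.651, 0.054, 0.045]]
cap 0.49 [305. 230. 315. 278.] [0.463 0.127 0.118] [[0.457, 0.122, 0.063], [0.47, 0.132, 0.155]]
timer 0.6 [231. 221. 263. 246.] [0.448 0.376 0.015] [[0.42, 0.353, -0.001], [0.486, 0.419, 0.021]]
timer 0.46 [257. 196. 301. 272.] [0.464 0.263 0.035] [[0.437, 0.242, 0.001], [0.498, 0.294, 0.151]]
key 0.66 [327. 241. 367. 276.] [0.591 0.158 0.009] [[0.566, 0.15, 0.004], [0.617, 0.257, 0.013]]
```

View pics/scene.png

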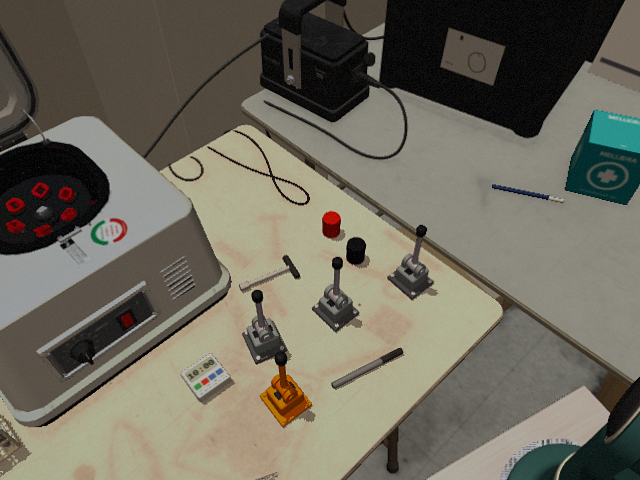

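```bash
python3 - <<'E'
from h import *
ims=[]
for n,sl in (('scene',(200,440,160,460)),('side',(180,400,180,440))):
    p=cams.read_camera(n)
    a,b,c,d=sl; ims.append(cv2.resize(p['color'][a:b,c:d],(660,int(660*(b-a)/(d-c)))))
im=np.vstack(ims); im=cv2.resize(im,None,fx=min(1,600/im.shape[0]),fy=min(1,600/im.shape[0])); save(im,'crops')
E
```

```text
(no output)
```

View pics/crops.png

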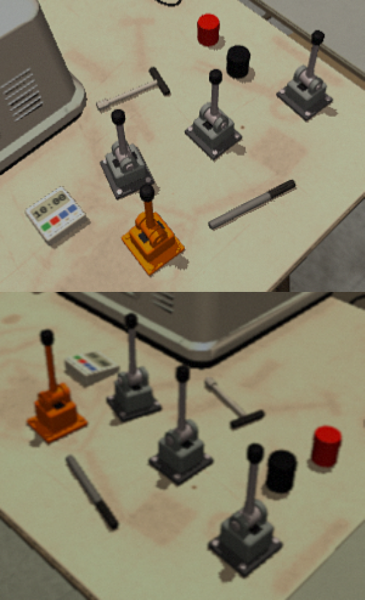

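The scene picture shows these candidates:
- **Caps:** red cap at (332,224), which is the one meant, and a black look-alike at (356,250).
- **Hinges:** grey units at (262,330) = a, (337,290) = b and (412,265) = c. The orange look-alike is at (283,390).
- **Other items:** timer at (206,377) and key at (270,272).

The crop confirms these choices. Next I'll refine positions, yaws and the obstacle extents.

```bash
python3 - <<'E'
from h import *
C=[]
for n in ('scene','side'):
    p=cams.read_camera(n); c=cloud(p,p['z_map']>0); C.append(c)
    print(n,'K')
    for nm,(x,y) in dict(a=(.466,.272),b=(.464,.13),c=(.455,-.028),orange=(.352,.287)).items():
        m=(np.hypot(c[:,0]-x,c[:,1]-y)<.02)
        t=c[m&(c[:,2]>.153)]; k=c[m&(c[:,2]>.13)]
        m2=(np.hypot(c[:,0]-x,c[:,1]-y)<.05)&(c[:,2]>.004)&(c[:,2]<.012)
        rc=cv2.minAreaRect(c[m2][:,:2].astype(np.float32)*1000)
        m3=(np.hypot(c[:,0]-x,c[:,1]-y)<.04)&(c[:,2]>.037)&(c[:,2]<.043)
        rh=cv2.minAreaRect(c[m3][:,:2].astype(np.float32)*1000)
        print(nm,'top',np.round((t.min(0)+t.max(0))/2,4),len(t),'foot',np.round(np.hstack([rc[0],rc[1],rc[2]]),1),'hous',np.round(np.hstack([rh[0],rh[1],rh[2]]),1))
    for nm,(x,y) in dict(red=(.632,.04),black=(.55,.033)).items():
        t=c[(np.hypot(c[:,0]-x,c[:,1]-y)<.035)&(c[:,2]>.041)&(c[:,2]<.05)]
        print(nm,np.round((t.min(0)+t.max(0))/2,4),t.max(0)-t.min(0),len(t))
c=np.vstack(C)
for lo,hi in((.17,.25),(.25,.35),(.35,.6)):
    m=(c[:,2]>lo)&(c[:,2]<hi)&(c[:,0]>.2)&(c[:,0]<.95)
    g={}
    for q in c[m]: g.setdefault(round(q[0]*10)/10,[]).append(q[1])
    print(lo,[(k,round(min(v),2),round(max(v),2),len(v),) for k,v in sorted(g.items())])
E
```

```text
scene K
a top [0.4701 0.2736 0.1554] 60 foot [468.8 273.5  76.5  65.3  87.5] hous [469.  273.5  44.6  44.1  88.6]
b top [0.4666 0.1322 0.1556] 62 foot [465.8 131.8  66.7  60.9  12.3] hous [465.8 131.9  43.8  45.4  13.2]
c top [ 0.4575 -0.027   0.1557] 48 foot [457.2 -27.6  66.   61.7  11.9] hous [456.5 -28.1  42.6  45.1   7.4]
orange top [0.3552 0.2889 0.1554] 86 foot [354.8 290.3  66.5  63.5  11.5] hous [355.3 288.7  42.9  45.6   8.4]
red [0.639  0.0427 0.0442] [0.0363208  0.03678416 0.00631738] 173
black [0.556  0.0338 0.0444] [0.03399987 0.0359539  0.00671084] 204
side K
a top [0.4693 0.2713 0.1547] 25 foot [468.4 269.7  59.6  66.2  86.1] hous [468.2 270.   43.1  41.8  85.4]
b top [0.4649 0.1296 0.1555] 40 foot [464.8 129.   66.2  60.7  13.3] hous [464.6 128.7  43.4  44.4  11.4]
c top [ 0.4562 -0.0302  0.1548] 58 foot [455.  -29.3  66.8  61.2  12.2] hous [455.8 -29.8  44.7  43.9  10. ]
orange top [0.3538 0.287  0.1549] 29 foot [354.3 286.6  66.8  61.4   9.1] hous [353.9 286.7  41.8  46.6  11.5]
red [0.6368 0.0411 0.0432] [0.03725653 0.03425328 0.00414623] 188
black [0.555  0.0333 
[... 197 characters left out ...]
5, np.float64(0.48), np.float64(2.62), 6019), (0.6, np.float64(-0.52), np.float64(1.09), 19862), (0.7, np.float64(-0.83), np.float64(1.09), 11948), (0.8, np.float64(-0.85), np.float64(1.04), 11391), (0.9, np.float64(-0.35), np.float64(0.69), 8173)]
0.25 [(0.5, np.float64(0.87), np.float64(1.11), 331), (0.6, np.float64(-0.52), np.float64(1.13), 1836), (0.7, np.float64(-0.68), np.float64(1.14), 3235), (0.8, np.float64(-0.4), np.float64(1.14), 2927), (0.9, np.float64(-0.35), np.float64(0.67), 5878)]
0.35 [(0.6, np.float64(-0.48), np.float64(-0.44), 62), (0.7, np.float64(-0.44), np.float64(-0.44), 2), (0.8, np.float64(0.94), np.float64(1.14), 288), (0.9, np.float64(0.55), np.float64(0.68), 804)]
```

>>> drive_tool(
  rows=[
    [0.045, 0.05, 0.01, 0, 0, 0, 0],
    [0.045, 0.055, 0.01, 0, 0, 0, 0],
    [0.045, 0.055, 0.01, 0, 0, 0, 0],
    [0.045, 0.055, 0, 0, 0, 0, 0],
    [0.045, 0.055, 0, 0, 0, -0.03, 0],
    [0.045, 0.055, 0, 0, 0, -0.03, 0],
    [0.015, 0.06, 0, 0, 0, -0.04, 0],
    [0.005, 0.06, 0, 0, 0, -0.04, 0],
    [0.005, 0.06, 0, 0, 0, -0.04, 0],
    [0, 0.06, 0, 0, 0, -0.04, 0],
  ],
)

```text
clock: 2.05
tool_pos: [0.43, -0.0995, 0.2773]
eef_rot: [[0.001, 0.038, -0.999], [-0.0, -0.999, -0.038], [-1.0, 0.0, -0.001]]
ft_force: [0.9, 0.6, 0.2]
grip_width: 0.0426
```

>>> drive_tool(
  rows=[
    [0, 0.06, 0, 0, 0, -0.02, 0],
    [0, 0.06, 0, 0, 0, -0.02, 0],
    [0, 0.06, 0, 0, 0, 0, 0],
    [0, 0.06, 0, 0, 0, 0, 0],
    [0, 0.06, 0, 0, 0, 0, 0],
    [0, 0.03, 0, 0, 0, 0, 0],
    [0, 0, 0, 0, 0, 0, 0],
    [0, 0, 0, 0, 0, 0, 0],
  ],
)

```text
clock: 3.05
tool_pos: [0.4299, 0.2275, 0.2768]
eef_rot: [[-0.0, -0.002, -1.0], [-0.001, -1.0, 0.002], [-1.0, 0.001, 0.0]]
ft_force: [0.6, -0.5, -0.9]
grip_width: 0.0426
```

>>> drive_tool(
  rows=[
    [0.04, 0.045, 0, 0, 0, -0.06, 0],
    [0, 0, 0, 0, 0, 0, 0],
    [0, 0, -0.04, 0, 0, 0, 0],
    [0, 0, -0.03, 0, 0, 0, 0],
    [0, 0, 0, 0, 0, 0, 0],
    [0, 0, 0, 0, 0, 0, 0],
  ],
)

```text
clock: 3.8
tool_pos: [0.4704, 0.273, 0.2082]
eef_rot: [[0.002, -0.062, -0.998], [0.0, -0.998, 0.062], [-1.0, -0.0, -0.002]]
ft_force: [0.6, 0.0, 0.5]
grip_width: 0.0429
```

```bash
python3 - <<'E'
from h import *
s=monitor.get_state(); p=cams.read_camera('wrist'); save(p['color'],'w1')
c=cloud(p,p['z_map']>0,s); t=c[(np.hypot(c[:,0]-.47,c[:,1]-.272)<.025)&(c[:,2]>.145)&(c[:,2]<.165)]
print(s['tool_pos'],s['ft_force'],len(t)); print(t.min(0),t.max(0),np.median(t,0))
E
```

```text
[0.47044541 0.27300891 0.20820705] [0.57118864 0.01596937 0.50387249] 1219
[0.46209508 0.26352457 0.14506498] [0.47959094 0.28136947 0.15762243] [0.47244072 0.27235645 0.15502373]
```

View pics/w1.png

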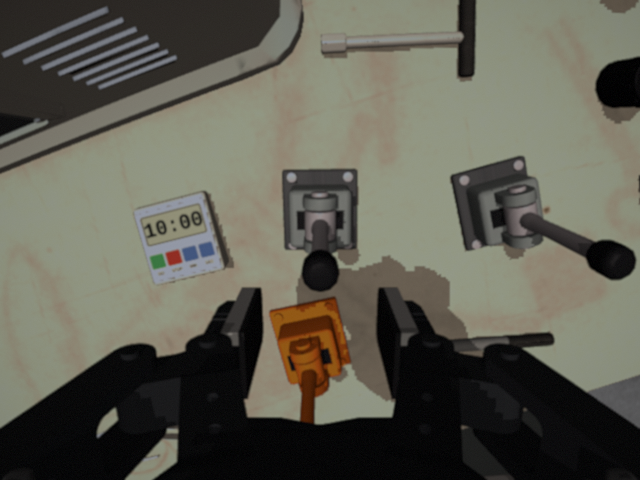

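The wrist view shows knob_a at (320,270), centred between the fingertips at columns 240 and 400. The foot is squared to the jaws, so the yaw is right.

>>> drive_tool(
  rows=[
    [0, 0, -0.03, 0, 0, 0, 0],
    [0, 0, -0.028, 0, 0, 0, 0],
    [0, 0, 0, 0, 0, 0, 0],
    [0.0005, 0.009, 0, 0, 0, 0, 0],
    [0, 0, 0, 0, 0, 0, 0],
    [0, 0.001, 0, 0, 0, 0, 0],
    [0, 0.001, 0, 0, 0, 0, 0],
    [0, 0.001, 0, 0, 0, 0, 0],
    [0, 0, 0, 0, 0, 0, 0],
  ],
)

```text
clock: 4.97
tool_pos: [0.4703, 0.2854, 0.1489]
eef_rot: [[-0.0, -0.061, -0.998], [-0.0, -0.998, 0.061], [-1.0, 0.0, 0.0]]
ft_force: [0.9, -0.9, -0.0]
grip_width: 0.0428
```

>>> drive_tool(
  rows=[
    [0, 0.001, 0, 0, 0, 0, 0],
    [0, 0, 0, 0, 0, 0, 0],
  ],
)

```text
clock: 5.22
tool_pos: [0.4703, 0.2863, 0.1489]
eef_rot: [[-0.0, -0.061, -0.998], [-0.0, -0.998, 0.061], [-1.0, 0.0, 0.0]]
ft_force: [0.0, -0.8, 0.3]
grip_width: 0.0429
```

>>> drive_tool(
  rows=[
    [0, 0.001, 0, 0, 0, 0, 0],
    [0, 0, 0, 0, 0, 0, 0],
  ],
)

```text
clock: 5.48
tool_pos: [0.4704, 0.287, 0.1489]
eef_rot: [[-0.0, -0.061, -0.998], [-0.001, -0.998, 0.061], [-1.0, 0.001, 0.0]]
ft_force: [-0.1, -3.0, 1.3]
grip_width: 0.0425
```

>>> drive_tool(
  rows=[
    [0, 0.0007, 0, 0, 0, 0, 0],
    [0, 0, 0, 0, 0, 0, 0],
  ],
)

```text
clock: 5.72
tool_pos: [0.4704, 0.2877, 0.1489]
eef_rot: [[-0.0, -0.062, -0.998], [-0.001, -0.998, 0.062], [-1.0, 0.001, 0.0]]
ft_force: [0.0, -4.5, 2.4]
grip_width: 0.0429
```

>>> drive_tool(
  rows=[
    [-0.0007, -0.012, 0, 0, 0, 0, 0],
    [-0.0007, -0.012, 0, 0, 0, 0, 0],
    [0, 0, 0, 0, 0, 0, 0],
    [0, -0.001, 0, 0, 0, 0, 0],
    [0, -0.001, 0, 0, 0, 0, 0],
    [0, -0.001, 0, 0, 0, 0, 0],
    [0, 0, 0, 0, 0, 0, 0],
  ],
)

```text
clock: 6.6
tool_pos: [0.4688, 0.2613, 0.1489]
eef_rot: [[-0.0, -0.061, -0.998], [0.0, -0.998, 0.061], [-1.0, -0.0, 0.0]]
ft_force: [-0.3, -0.6, 0.0]
grip_width: 0.0426
```

>>> drive_tool(
  rows=[
    [0, -0.001, 0, 0, 0, 0, 0],
    [0, 0, 0, 0, 0, 0, 0],
  ],
)

```text
clock: 6.85
tool_pos: [0.4688, 0.2604, 0.149]
eef_rot: [[0.0, -0.061, -0.998], [0.0, -0.998, 0.061], [-1.0, -0.0, 0.0]]
ft_force: [-0.6, -0.4, -0.1]
grip_width: 0.0429
```

>>> drive_tool(
  rows=[
    [0, -0.001, 0, 0, 0, 0, 0],
    [0, 0, 0, 0, 0, 0, 0],
  ],
)

```text
clock: 7.1
tool_pos: [0.4688, 0.2594, 0.149]
eef_rot: [[0.0, -0.061, -0.998], [0.0, -0.998, 0.061], [-1.0, -0.0, -0.0]]
ft_force: [0.9, 0.9, -0.1]
grip_width: 0.0427
```

>>> drive_tool(
  rows=[
    [0, -0.0007, 0, 0, 0, 0, 0],
    [0, 0, 0, 0, 0, 0, 0],
  ],
)

```text
clock: 7.35
tool_pos: [0.4688, 0.2589, 0.149]
eef_rot: [[0.0, -0.061, -0.998], [0.001, -0.998, 0.061], [-1.0, -0.001, -0.0]]
ft_force: [-0.5, 1.1, 1.0]
grip_width: 0.043
```

>>> drive_tool(
  rows=[
    [0, -0.0005, 0, 0, 0, 0, 0],
    [0, 0, 0, 0, 0, 0, 0],
  ],
)

```text
clock: 7.6
tool_pos: [0.4689, 0.2585, 0.149]
eef_rot: [[0.0, -0.061, -0.998], [0.001, -0.998, 0.061], [-1.0, -0.001, -0.0]]
ft_force: [-0.5, 3.1, 1.5]
grip_width: 0.0427
```

>>> drive_tool(
  rows=[
    [0, -0.0006, 0, 0, 0, 0, 0],
    [0, 0, 0, 0, 0, 0, 0],
  ],
)

```text
clock: 7.85
tool_pos: [0.4689, 0.258, 0.1491]
eef_rot: [[0.0, -0.061, -0.998], [0.001, -0.998, 0.061], [-1.0, -0.001, -0.0]]
ft_force: [-0.4, 4.0, 1.5]
grip_width: 0.0426
```

>>> drive_tool(
  rows=[
    [0.001, 0.0145, 0, 0, 0, 0, 0],
    [0, 0, 0.03, 0, 0, 0, 0],
    [0, 0, 0.03, 0, 0, 0, 0],
    [0, -0.05, 0, 0, 0, 0.09, 0],
    [-0.002, -0.05, 0, 0, 0, 0.09, 0],
    [-0.002, -0.0415, 0, 0, 0, 0.1, 0],
    [0, 0, 0, 0, 0, 0, 0],
    [0, 0, 0, 0, 0, 0, 0],
  ],
)

```text
clock: 8.85
tool_pos: [0.466, 0.1307, 0.2089]
eef_rot: [[-0.0, 0.216, -0.976], [-0.0, -0.976, -0.216], [-1.0, 0.0, 0.0]]
ft_force: [0.5, 0.7, -1.1]
grip_width: 0.0429
```

```bash
cat > kn.py <<'E'
import sys
from h import *
x,y=map(float,sys.argv[1:3]); s=monitor.get_state(); p=cams.read_camera('wrist')
c=cloud(p,p['z_map']>0,s); t=c[(np.hypot(c[:,0]-x,c[:,1]-y)<.025)&(c[:,2]>.145)&(c[:,2]<.165)]
print(s['tool_pos'],len(t)); print((t.min(0)+t.max(0))/2)
for hh,sel in (('foot',(.004,.012)),('hous',(.037,.043))):
    m=(np.hypot(c[:,0]-x,c[:,1]-y)<.05)&(c[:,2]>sel[0])&(c[:,2]<sel[1]); print(hh,cv2.minAreaRect(c[m][:,:2].astype(np.float32)*1000))
E
python3 kn.py .466 .131
```

```text
[0.4660433  0.13066133 0.20892797] 1202
[0.46685112 0.1301955  0.15148714]
foot ((466.86737060546875, 129.9889373779297), (65.351318359375, 60.0157470703125), 12.446645736694336)
hous ((466.8424072265625, 130.03086853027344), (43.1372184753418, 45.48780059814453), 12.522552490234375)
```

>>> drive_tool(
  rows=[
    [0, 0, -0.03, 0, 0, 0, 0],
    [0, 0, -0.029, 0, 0, 0, 0],
    [0, 0, 0, 0, 0, 0, 0],
    [-0.0024, 0.0107, 0, 0, 0, 0, 0],
    [0, 0, 0, 0, 0, 0, 0],
    [-0.0002, 0.001, 0, 0, 0, 0, 0],
    [-0.0002, 0.001, 0, 0, 0, 0, 0],
    [0, 0, 0, 0, 0, 0, 0],
  ],
)

```text
clock: 9.9
tool_pos: [0.4632, 0.143, 0.1501]
eef_rot: [[0.0, 0.217, -0.976], [-0.0, -0.976, -0.217], [-1.0, 0.0, -0.0]]
ft_force: [0.3, 0.1, 0.0]
grip_width: 0.0427
```

>>> drive_tool(
  rows=[
    [-0.0002, 0.001, 0, 0, 0, 0, 0],
    [0, 0, 0, 0, 0, 0, 0],
  ],
)

```text
clock: 10.15
tool_pos: [0.4629, 0.144, 0.1499]
eef_rot: [[-0.0, 0.217, -0.976], [-0.0, -0.976, -0.217], [-1.0, 0.0, 0.0]]
ft_force: [0.1, -1.4, 0.7]
grip_width: 0.0426
```

>>> drive_tool(
  rows=[
    [-0.0001, 0.0007, 0, 0, 0, 0, 0],
    [0, 0, 0, 0, 0, 0, 0],
  ],
)

```text
clock: 10.4
tool_pos: [0.4628, 0.1447, 0.1499]
eef_rot: [[-0.0, 0.217, -0.976], [-0.0, -0.976, -0.217], [-1.0, 0.0, 0.0]]
ft_force: [0.0, -1.0, 1.0]
grip_width: 0.0427
```

>>> drive_tool(
  rows=[
    [-0.0001, 0.0005, 0, 0, 0, 0, 0],
    [0, 0, 0, 0, 0, 0, 0],
  ],
)

```text
clock: 10.65
tool_pos: [0.4626, 0.1453, 0.1499]
eef_rot: [[-0.0, 0.217, -0.976], [-0.0, -0.976, -0.217], [-1.0, 0.0, 0.0]]
ft_force: [-0.1, -0.9, 0.7]
grip_width: 0.0428
```

>>> drive_tool(
  rows=[
    [-0.0002, 0.001, 0, 0, 0, 0, 0],
    [0, 0, 0, 0, 0, 0, 0],
  ],
)

```text
clock: 10.9
tool_pos: [0.4624, 0.1464, 0.1499]
eef_rot: [[-0.0, 0.217, -0.976], [0.0, -0.976, -0.217], [-1.0, -0.0, 0.0]]
ft_force: [0.0, -0.3, 0.4]
grip_width: 0.0427
```

>>> drive_tool(
  rows=[
    [-0.0002, 0.001, 0, 0, 0, 0, 0],
    [0, 0, 0, 0, 0, 0, 0],
  ],
)

```text
clock: 11.15
tool_pos: [0.4622, 0.1474, 0.1499]
eef_rot: [[-0.0, 0.217, -0.976], [0.0, -0.976, -0.217], [-1.0, -0.0, 0.0]]
ft_force: [-0.2, -0.4, -0.0]
grip_width: 0.0424
```

>>> drive_tool(
  rows=[
    [-0.0006, 0.003, 0, 0, 0, 0, 0],
    [-0.0006, 0.003, 0, 0, 0, 0, 0],
    [-0.0002, 0.001, 0, 0, 0, 0, 0],
    [0, 0, 0, 0, 0, 0, 0],
  ],
)

```text
clock: 11.65
tool_pos: [0.4608, 0.1544, 0.1498]
eef_rot: [[-0.0, 0.217, -0.976], [-0.0, -0.976, -0.217], [-1.0, 0.0, 0.0]]
ft_force: [-0.3, 0.4, 0.3]
grip_width: 0.0427
```

>>> drive_tool(
  rows=[
    [-0.0002, 0.001, 0, 0, 0, 0, 0],
    [0, 0, 0, 0, 0, 0, 0],
  ],
)

```text
clock: 11.9
tool_pos: [0.4607, 0.1551, 0.1498]
eef_rot: [[-0.0, 0.217, -0.976], [-0.0, -0.976, -0.217], [-1.0, 0.0, 0.0]]
ft_force: [-0.2, -1.7, -0.3]
grip_width: 0.0432
```

>>> drive_tool(
  rows=[
    [-0.0002, 0.001, 0, 0, 0, 0, 0],
    [0, 0, 0, 0, 0, 0, 0],
  ],
)

```text
clock: 12.15
tool_pos: [0.4605, 0.1559, 0.1498]
eef_rot: [[-0.0, 0.217, -0.976], [-0.001, -0.976, -0.217], [-1.0, 0.001, 0.0]]
ft_force: [-0.1, -2.8, 0.4]
grip_width: 0.0427
```

>>> drive_tool(
  rows=[
    [-0.0001, 0.0006, 0, 0, 0, 0, 0],
    [0, 0, 0, 0, 0, 0, 0],
  ],
)

```text
clock: 12.4
tool_pos: [0.4604, 0.1564, 0.1498]
eef_rot: [[-0.0, 0.217, -0.976], [-0.001, -0.976, -0.217], [-1.0, 0.001, 0.0]]
ft_force: [0.8, -3.1, -0.8]
grip_width: 0.0426
```

>>> drive_tool(
  rows=[
    [-0.0001, 0.0006, 0, 0, 0, 0, 0],
    [0, 0, 0, 0, 0, 0, 0],
  ],
)

```text
clock: 12.65
tool_pos: [0.4602, 0.157, 0.1498]
eef_rot: [[-0.0, 0.217, -0.976], [-0.001, -0.976, -0.217], [-1.0, 0.001, 0.001]]
ft_force: [-0.0, -5.3, -1.4]
grip_width: 0.0425
```

>>> drive_tool(
  rows=[
    [0.0024, -0.011, 0, 0, 0, 0, 0],
    [0.0022, -0.0095, 0, 0, 0, 0, 0],
    [0.0009, -0.004, 0, 0, 0, 0, 0],
    [0.0009, -0.004, 0, 0, 0, 0, 0],
    [0.0009, -0.004, 0, 0, 0, 0, 0],
    [0.0009, -0.004, 0, 0, 0, 0, 0],
    [0.0009, -0.004, 0, 0, 0, 0, 0],
    [0.0009, -0.004, 0, 0, 0, 0, 0],
    [0.0007, -0.003, 0, 0, 0, 0, 0],
    [0, 0, 0, 0, 0, 0, 0],
  ],
)

```text
clock: 13.9
tool_pos: [0.471, 0.1096, 0.1498]
eef_rot: [[-0.0, 0.217, -0.976], [-0.0, -0.976, -0.217], [-1.0, 0.0, 0.0]]
ft_force: [0.1, -0.9, 0.5]
grip_width: 0.0429
```

>>> drive_tool(
  rows=[
    [0.0002, -0.001, 0, 0, 0, 0, 0],
    [0, 0, 0, 0, 0, 0, 0],
  ],
)

```text
clock: 14.15
tool_pos: [0.4711, 0.109, 0.1498]
eef_rot: [[-0.0, 0.217, -0.976], [-0.0, -0.976, -0.217], [-1.0, 0.0, 0.0]]
ft_force: [-0.8, 1.0, 0.2]
grip_width: 0.0426
```

>>> drive_tool(
  rows=[
    [0.0002, -0.001, 0, 0, 0, 0, 0],
    [0, 0, 0, 0, 0, 0, 0],
  ],
)

```text
clock: 14.4
tool_pos: [0.4713, 0.108, 0.1499]
eef_rot: [[-0.0, 0.217, -0.976], [-0.0, -0.976, -0.217], [-1.0, -0.0, 0.0]]
ft_force: [0.3, 0.1, 1.0]
grip_width: 0.0427
```

>>> drive_tool(
  rows=[
    [0.0002, -0.001, 0, 0, 0, 0, 0],
    [0.0002, -0.001, 0, 0, 0, 0, 0],
    [0, 0, 0, 0, 0, 0, 0],
  ],
)

```text
clock: 14.78
tool_pos: [0.4718, 0.106, 0.1499]
eef_rot: [[-0.0, 0.217, -0.976], [0.0, -0.976, -0.217], [-1.0, -0.0, 0.0]]
ft_force: [0.2, 1.1, -1.0]
grip_width: 0.0421
```

>>> drive_tool(
  rows=[
    [0.0002, -0.001, 0, 0, 0, 0, 0],
    [0, 0, 0, 0, 0, 0, 0],
  ],
)

```text
clock: 15.02
tool_pos: [0.4719, 0.1053, 0.1499]
eef_rot: [[-0.0, 0.217, -0.976], [0.0, -0.976, -0.217], [-1.0, -0.0, -0.0]]
ft_force: [0.2, 2.4, -0.8]
grip_width: 0.0425
```

>>> drive_tool(
  rows=[
    [0.0002, -0.0007, 0, 0, 0, 0, 0],
    [0, 0, 0, 0, 0, 0, 0],
  ],
)

```text
clock: 15.28
tool_pos: [0.4721, 0.1046, 0.1498]
eef_rot: [[-0.0, 0.217, -0.976], [0.0, -0.976, -0.217], [-1.0, -0.0, 0.0]]
ft_force: [-0.5, 3.4, -2.0]
grip_width: 0.0425
```

>>> drive_tool(
  rows=[
    [0.0001, -0.0006, 0, 0, 0, 0, 0],
    [0, 0, 0, 0, 0, 0, 0],
  ],
)

```text
clock: 15.52
tool_pos: [0.4721, 0.1041, 0.1498]
eef_rot: [[-0.0, 0.217, -0.976], [0.001, -0.976, -0.217], [-1.0, -0.001, 0.0]]
ft_force: [-1.4, 4.0, -1.4]
grip_width: 0.0426
```

>>> drive_tool(
  rows=[
    [-0.0024, 0.011, 0, 0, 0, 0, 0],
    [0, 0, 0, 0, 0, 0, 0],
    [0, 0, 0.03, 0, 0, 0, 0],
    [0, 0, 0.03, 0, 0, 0, 0],
    [-0.0045, -0.048, 0, 0, 0, 0, 0],
    [-0.0045, -0.048, 0, 0, 0, 0, 0],
    [-0.004, -0.048, 0, 0, 0, 0, 0],
    [0, 0, 0, 0, 0, 0, 0],
    [0, 0, 0, 0, 0, 0, 0],
  ],
)

```text
clock: 16.65
tool_pos: [0.457, -0.0291, 0.2101]
eef_rot: [[0.0, 0.217, -0.976], [-0.0, -0.976, -0.217], [-1.0, 0.0, -0.0]]
ft_force: [-0.1, 0.3, 0.1]
grip_width: 0.0424
```

```bash
python3 kn.py .457 -.0286; python3 - <<'E'
from h import *
for n in('scene','side'):
    p=cams.read_camera(n); c=cloud(p,p['z_map']>0); t=c[(np.hypot(c[:,0]-.467,c[:,1]-.118)<.03)&(c[:,2]>.14)&(c[:,2]<.16)]
    print(n,(t.min(0)+t.max(0))/2,t.max(0),len(t))
E
```

```text
[ 0.45697177 -0.0290644   0.21009717] 1190
[ 0.45791614 -0.02961341  0.15161802]
foot ((458.1576232910156, -29.837745666503906), (65.58257293701172, 60.15133285522461), 11.30025863647461)
hous ((458.1444396972656, -30.074542999267578), (43.83868408203125, 45.19059753417969), 11.140460014343262)
scene [0.46800372 0.1189198  0.14841857] [0.47666825 0.12797447 0.15677897] 118
side [0.46664868 0.11509141 0.14764608] [0.47436607 0.12223678 0.15524805] 107
```

>>> drive_tool(
  rows=[
    [0, 0, -0.03, 0, 0, 0, 0],
    [0, 0, -0.03, 0, 0, 0, 0],
    [0, 0, 0, 0, 0, 0, 0],
    [-0.0024, 0.0102, 0, 0, 0, 0, 0],
    [0, 0, 0, 0, 0, 0, 0],
    [-0.0002, 0.001, 0, 0, 0, 0, 0],
    [-0.0002, 0.001, 0, 0, 0, 0, 0],
    [0, 0, 0, 0, 0, 0, 0],
  ],
)

```text
clock: 17.8
tool_pos: [0.4542, -0.0172, 0.1501]
eef_rot: [[0.0, 0.217, -0.976], [-0.0, -0.976, -0.217], [-1.0, 0.0, -0.0]]
ft_force: [0.4, 0.9, -0.0]
grip_width: 0.0426
```

>>> drive_tool(
  rows=[
    [-0.0002, 0.001, 0, 0, 0, 0, 0],
    [0, 0, 0, 0, 0, 0, 0],
  ],
)

```text
clock: 18.05
tool_pos: [0.454, -0.0164, 0.15]
eef_rot: [[0.0, 0.217, -0.976], [-0.0, -0.976, -0.217], [-1.0, 0.0, -0.0]]
ft_force: [0.9, -1.2, 1.3]
grip_width: 0.0423
```

>>> drive_tool(
  rows=[
    [-0.0001, 0.0007, 0, 0, 0, 0, 0],
    [0, 0, 0, 0, 0, 0, 0],
  ],
)

```text
clock: 18.3
tool_pos: [0.4539, -0.0158, 0.15]
eef_rot: [[0.0, 0.217, -0.976], [-0.001, -0.976, -0.217], [-1.0, 0.001, -0.0]]
ft_force: [0.3, -2.3, 1.7]
grip_width: 0.0429
```

>>> drive_tool(
  rows=[
    [-0.0001, 0.0005, 0, 0, 0, 0, 0],
    [0, 0, 0, 0, 0, 0, 0],
  ],
)

```text
clock: 18.55
tool_pos: [0.4538, -0.0153, 0.15]
eef_rot: [[0.0, 0.217, -0.976], [-0.001, -0.976, -0.217], [-1.0, 0.001, -0.0]]
ft_force: [-0.6, -3.9, 2.8]
grip_width: 0.043
```

>>> drive_tool(
  rows=[
    [-0.0001, 0.0004, 0, 0, 0, 0, 0],
    [0, 0, 0, 0, 0, 0, 0],
  ],
)

```text
clock: 18.8
tool_pos: [0.4537, -0.0149, 0.15]
eef_rot: [[0.0, 0.217, -0.976], [-0.001, -0.976, -0.217], [-1.0, 0.001, -0.0]]
ft_force: [1.4, -4.1, 4.2]
grip_width: 0.0429
```

>>> drive_tool(
  rows=[
    [0.0027, -0.012, 0, 0, 0, 0, 0],
    [0.0026, -0.0115, 0, 0, 0, 0, 0],
    [0, 0, 0, 0, 0, 0, 0],
    [0.0002, -0.001, 0, 0, 0, 0, 0],
    [0.0002, -0.001, 0, 0, 0, 0, 0],
    [0, 0, 0, 0, 0, 0, 0],
  ],
)

```text
clock: 19.55
tool_pos: [0.4592, -0.0398, 0.1499]
eef_rot: [[-0.0, 0.217, -0.976], [0.0, -0.976, -0.217], [-1.0, -0.0, 0.0]]
ft_force: [-0.1, -0.3, -0.4]
grip_width: 0.0424
```

>>> drive_tool(
  rows=[
    [0.0002, -0.001, 0, 0, 0, 0, 0],
    [0, 0, 0, 0, 0, 0, 0],
  ],
)

```text
clock: 19.8
tool_pos: [0.4595, -0.041, 0.1499]
eef_rot: [[0.0, 0.217, -0.976], [-0.0, -0.976, -0.217], [-1.0, 0.0, -0.0]]
ft_force: [0.2, 0.9, 0.8]
grip_width: 0.0426
```

>>> drive_tool(
  rows=[
    [0.0002, -0.001, 0, 0, 0, 0, 0],
    [0, 0, 0, 0, 0, 0, 0],
  ],
)

```text
clock: 20.05
tool_pos: [0.4597, -0.0419, 0.1499]
eef_rot: [[0.0, 0.217, -0.976], [0.0, -0.976, -0.217], [-1.0, -0.0, -0.0]]
ft_force: [0.4, 1.4, 1.5]
grip_width: 0.0428
```

>>> drive_tool(
  rows=[
    [0.0001, -0.0007, 0, 0, 0, 0, 0],
    [0, 0, 0, 0, 0, 0, 0],
  ],
)

```text
clock: 20.3
tool_pos: [0.4598, -0.0426, 0.15]
eef_rot: [[0.0, 0.217, -0.976], [0.0, -0.976, -0.217], [-1.0, -0.0, -0.0]]
ft_force: [0.7, 0.8, 0.3]
grip_width: 0.0431
```

>>> drive_tool(
  rows=[
    [0.0002, -0.0007, 0, 0, 0, 0, 0],
    [0, 0, 0, 0, 0, 0, 0],
  ],
)

```text
clock: 20.55
tool_pos: [0.46, -0.0432, 0.1499]
eef_rot: [[-0.0, 0.217, -0.976], [0.0, -0.976, -0.217], [-1.0, -0.0, 0.0]]
ft_force: [-0.2, 2.2, 2.4]
grip_width: 0.0427
```

>>> drive_tool(
  rows=[
    [0.0001, -0.0007, 0, 0, 0, 0, 0],
    [0, 0, 0, 0, 0, 0, 0],
  ],
)

```text
clock: 20.8
tool_pos: [0.4601, -0.0437, 0.15]
eef_rot: [[-0.0, 0.217, -0.976], [0.0, -0.976, -0.217], [-1.0, -0.0, -0.0]]
ft_force: [-2.2, 3.3, 3.0]
grip_width: 0.0426
```

>>> drive_tool(
  rows=[
    [0.0001, -0.0006, 0, 0, 0, 0, 0],
    [0, 0, 0, 0, 0, 0, 0],
  ],
)

```text
clock: 21.05
tool_pos: [0.4602, -0.0443, 0.15]
eef_rot: [[-0.0, 0.217, -0.976], [0.0, -0.976, -0.217], [-1.0, -0.0, -0.0]]
ft_force: [-1.4, 4.8, 3.2]
grip_width: 0.0427
```

>>> drive_tool(
  rows=[
    [-0.0028, 0.0133, 0, 0, 0, 0, 0],
    [0, 0, 0, 0, 0, 0, 0],
    [0, 0, 0.03, 0, 0, 0, 0],
    [0, 0, 0.03, 0, 0, 0, 0],
    [0.04, 0.017, 0, 0, 0, 0, -0.4],
    [0.05, 0.02, 0, 0, 0, 0, -0.4],
    [0.05, 0.02, -0.02, 0, 0, 0, -0.4],
    [0.0405, 0.015, -0.03, 0, 0, 0, -0.4],
    [0, 0, 0, 0, 0, 0, -0.4],
    [0, 0, 0, 0, 0, 0, -0.4],
  ],
)

```text
clock: 22.3
tool_pos: [0.6374, 0.0401, 0.1595]
eef_rot: [[-0.001, 0.217, -0.976], [-0.001, -0.976, -0.217], [-1.0, 0.0, 0.001]]
ft_force: [0.8, -0.4, 1.3]
grip_width: 0.06
```

```bash
python3 - <<'E'
from h import *
s=monitor.get_state(); p=cams.read_camera('wrist'); save(p['color'],'w2')
c=cloud(p,p['z_map']>0,s); t=c[(np.hypot(c[:,0]-.638,c[:,1]-.042)<.03)&(c[:,2]>.04)&(c[:,2]<.05)]
print(s['tool_pos'],s['grip_width'],len(t)); print(t.min(0),t.max(0),(t.min(0)+t.max(0))/2)
E
```

```text
[0.63738199 0.04014987 0.15950067] 0.05996318803700345 2678
[0.62166742 0.02186269 0.04000271] [0.65767307 0.05929021 0.04624302] [0.63967024 0.04057645 0.04312287]
```

View pics/w2.png

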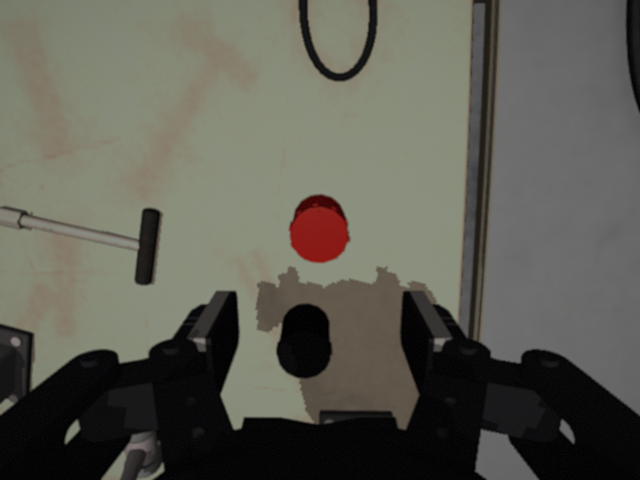

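The view shows the red cap at (320,232), centred between the jaws. The black look-alike at (305,340) is clear of the fingers.

>>> drive_tool(
  rows=[
    [0.0015, 0.001, -0.04, 0, 0, 0, -0.4],
    [0, 0, -0.04, 0, 0, 0, -0.4],
    [0, 0, -0.03, 0, 0, 0, -0.4],
    [0, 0, -0.0195, 0, 0, 0, -0.4],
    [0, 0, 0, 0, 0, 0, -0.4],
    [0, 0, 0, 0, 0, 0, 1],
    [0, 0, 0, 0, 0, 0, 1],
    [0, 0, 0, 0, 0, 0, 1],
    [0, 0, 0, 0, 0, 0, 1],
  ],
)

```text
clock: 23.48
tool_pos: [0.6408, 0.0418, 0.0325]
eef_rot: [[0.003, 0.217, -0.976], [-0.0, -0.976, -0.217], [-1.0, 0.001, -0.003]]
ft_force: [-0.6, -0.8, 7.0]
grip_width: 0.0348
```

>>> drive_tool(
  rows=[
    [0, 0, 0.02, 0, 0, 0, 1],
    [0, 0, 0.04, 0, 0, 0, 1],
    [0, 0, 0.05, 0, 0, 0, 1],
    [0, 0, 0.05, 0, 0, 0, 1],
    [0, 0, 0.04, 0, 0, 0, 1],
    [0, 0, 0, 0, 0, 0, 1],
    [0, 0, 0, 0, 0, 0, 1],
  ],
)

```text
clock: 24.35
tool_pos: [0.6389, 0.0414, 0.2308]
eef_rot: [[0.0, 0.217, -0.976], [-0.0, -0.976, -0.217], [-1.0, 0.0, 0.0]]
ft_force: [-0.3, -0.4, -1.1]
grip_width: 0.0356
```

```bash
python3 - <<'E'
from h import *
s=monitor.get_state(); print(s['tool_pos'],s['eef_rot'].round(3).tolist(),s['ft_force'],s['grip_width'])
ims=[]
for n in('scene','side'):
    p=cams.read_camera(n); c=cloud(p,p['z_map']>0); col=p['color'][p['z_map']>0].astype(int)
    red=(col[:,0]>100)&(col[:,1]<60)&(col[:,2]<60)&(np.linalg.norm(c-s['tool_pos'],axis=1)<.07)
    t=c[red]; print(n,len(t)); 
    if len(t): print(np.percentile(t,[1,50,99],axis=0).round(4).tolist())
    u,v=proj(p,s['tool_pos'])[0].astype(int); ims.append(cv2.resize(p['color'][max(v-70,0):v+70,u-70:u+70],(400,400)))
    k=c[(np.hypot(c[:,0]-.468,c[:,1]-.118)<.03)&(c[:,2]>.14)&(c[:,2]<.16)]
    kt=c[(np.hypot(c[:,0]-.468,c[:,1]-.118)<.03)&(c[:,2]>.153)&(c[:,2]<.17)]
    print('knob',((k.min(0)+k.max(0))/2).round(4),k[:,2].max(),'top',((kt.min(0)+kt.max(0))/2).round(4) if len(kt) else 0,len(kt))
save(np.hstack(ims),'cap')
E
```

```text
[0.63894177 0.04142984 0.23081004] [[0.0, 0.217, -0.976], [-0.0, -0.976, -0.217], [-1.0, 0.0, 0.0]] [-0.29912291 -0.39941578 -1.07642935] 0.03559937786380203
scene 151
[[0.6204, 0.0255, 0.2399], [0.6344, 0.0384, 0.242], [0.6536, 0.0521, 0.2446]]
knob [0.4676 0.1192 0.1483] 0.15660975787427345 top [0.4676 0.1202 0.1548] 48
side 45
[[0.636, 0.0359, 0.2389], [0.6453, 0.0467, 0.2401], [0.6522, 0.0556, 0.2413]]
knob [0.4666 0.1159 0.1475] 0.15490886826023453 top [0.4678 0.1177 0.154 ] 26
```

View pics/cap.png

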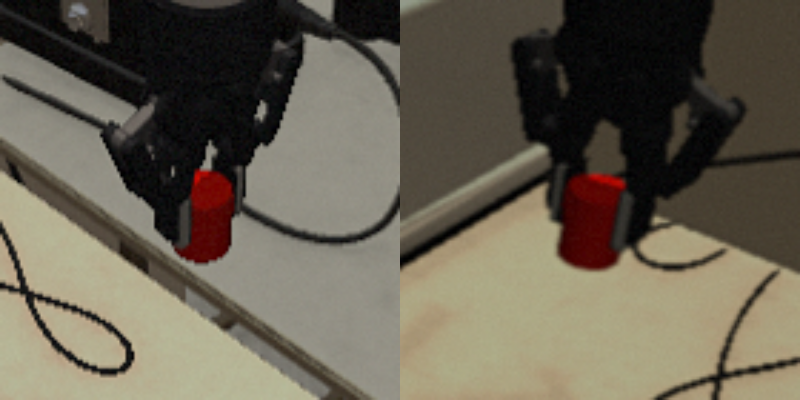

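The pictures show the cap held upright. Its top is about 10.5 mm above the TCP, so the seat lies about 3 mm below the TCP. Next I'll carry it, tilted by 0.134 rad, to a point above the leaning knob.

>>> drive_tool(
  rows=[
    [-0.03, 0.01, 0, 0.045, 0.01, 0, 1],
    [-0.045, 0.02, 0, 0.045, 0.01, 0, 1],
    [-0.045, 0.02, 0, 0.041, 0.009, 0, 1],
    [-0.035, 0.015, 0, 0, 0, 0, 1],
    [-0.0145, 0.0043, -0.02, 0, 0, 0, 1],
    [0, 0, 0, 0, 0, 0, 1],
    [0, 0, 0, 0, 0, 0, 1],
    [0, 0, 0, 0, 0, 0, 1],
  ],
)

```text
clock: 25.45
tool_pos: [0.4709, 0.1107, 0.2107]
eef_rot: [[-0.028, 0.214, -0.976], [0.131, -0.968, -0.216], [-0.991, -0.134, -0.001]]
ft_force: [0.8, 0.3, -0.2]
grip_width: 0.0349
```

```bash
cat > chk.py <<'E'
import sys
from h import *
s=monitor.get_state(); print(s['tool_pos'],s['eef_rot'].round(3).tolist(),s['ft_force'],s['grip_width'])
ims=[]
X=np.array([.468,.118,.165])
for n in('scene','side'):
    p=cams.read_camera(n); c=cloud(p,p['z_map']>0); col=p['color'][p['z_map']>0].astype(int)
    red=(col[:,0]>90)&(col[:,1]<60)&(col[:,2]<60)&(np.linalg.norm(c-s['tool_pos'],axis=1)<.07+.2*(len(sys.argv)>2))
    t=c[red]; print(n,len(t),np.percentile(t,[1,50,99],axis=0).round(4).tolist() if len(t) else '')
    k=c[(np.hypot(c[:,0]-.468,c[:,1]-.118)<.03)&(c[:,2]>.138)&(c[:,2]<.158)&~red]
    if len(k): print('knob',((k.min(0)+k.max(0))/2).round(4),k.max(0).round(4),len(k))
    u,v=proj(p,X)[0].astype(int); ims.append(cv2.resize(p['color'][v-50:v+50,u-50:u+50],(400,400)))
save(np.hstack(ims),sys.argv[1])
E
python3 chk.py above
```

```text
[0.47093534 0.11072589 0.21072309] [[-0.028, 0.214, -0.976], [0.131, -0.968, -0.216], [-0.991, -0.134, -0.001]] [ 0.76434439  0.33662354 -0.21171963] 0.034897018461966564
scene 333 [[0.4511, 0.0938, 0.1829], [0.4571, 0.1154, 0.2195], [0.48, 0.1306, 0.2473]]
knob [0.4669 0.1195 0.1478] [0.4755 0.1285 0.1572] 115
side 159 [[0.4526, 0.0944, 0.2186], [0.4642, 0.1108, 0.2215], [0.4799, 0.125, 0.2241]]
knob [0.4668 0.1158 0.1469] [0.4744 0.1236 0.1555] 107
```

View pics/above.png

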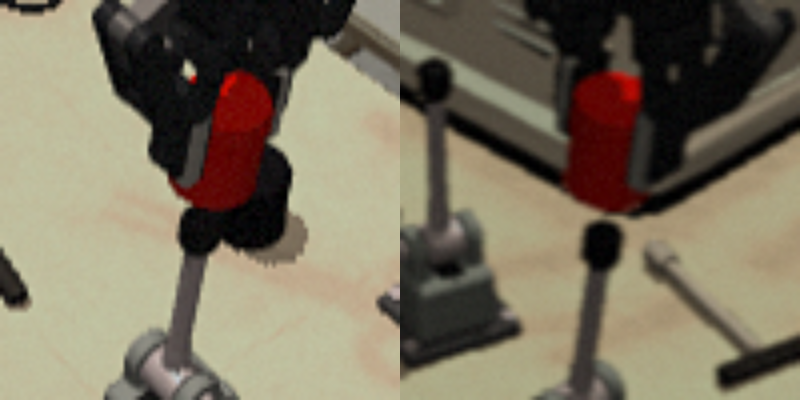

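The pictures show the cap's axis nearly in line with the knob. It needs about 1 mm of shift in -x and -y, and the model agrees with that.

>>> drive_tool(
  rows=[
    [-0.0012, -0.0013, 0, 0, 0, 0, 1],
    [-0.0003, 0.0013, -0.01, 0, 0, 0, 1],
    [-0.0003, 0.0013, -0.01, 0, 0, 0, 1],
    [-0.0003, 0.0013, -0.01, 0, 0, 0, 1],
    [0, 0, 0, 0, 0, 0, 1],
  ],
)

```text
clock: 26.18
tool_pos: [0.4671, 0.1136, 0.1793]
eef_rot: [[-0.031, 0.215, -0.976], [0.131, -0.967, -0.218], [-0.991, -0.134, 0.002]]
ft_force: [0.6, -0.2, -0.4]
grip_width: 0.0351
```

>>> drive_tool(
  rows=[
    [-0.0002, 0.001, -0.008, 0, 0, 0, 1],
    [-0.0002, 0.001, -0.008, 0, 0, 0, 1],
    [0, 0, 0, 0, 0, 0, 1],
  ],
)

```text
clock: 26.55
tool_pos: [0.4669, 0.1155, 0.1637]
eef_rot: [[-0.03, 0.215, -0.976], [0.131, -0.967, -0.217], [-0.991, -0.134, 0.001]]
ft_force: [0.3, 0.5, -0.3]
grip_width: 0.0349
```

>>> drive_tool(
  rows=[
    [0.0009, 0.0005, -0.004, 0, 0, 0, 1],
    [0, 0, 0, 0, 0, 0, 1],
  ],
)

```text
clock: 26.8
tool_pos: [0.4683, 0.116, 0.1603]
eef_rot: [[-0.029, 0.215, -0.976], [0.131, -0.967, -0.217], [-0.991, -0.134, 0.0]]
ft_force: [-0.2, -0.3, 0.1]
grip_width: 0.0348
```

>>> drive_tool(
  rows=[
    [0, 0.0002, -0.0015, 0, 0, 0, 1],
    [0, 0, 0, 0, 0, 0, 1],
  ],
)

```text
clock: 27.05
tool_pos: [0.4683, 0.1162, 0.1589]
eef_rot: [[-0.029, 0.215, -0.976], [0.131, -0.967, -0.217], [-0.991, -0.134, -0.0]]
ft_force: [-0.9, 0.2, -0.3]
grip_width: 0.035
```

>>> drive_tool(
  rows=[
    [0, 0.0001, -0.001, 0, 0, 0, 1],
    [0, 0, 0, 0, 0, 0, 1],
  ],
)

```text
clock: 27.3
tool_pos: [0.4683, 0.1163, 0.1579]
eef_rot: [[-0.029, 0.215, -0.976], [0.131, -0.967, -0.217], [-0.991, -0.134, -0.0]]
ft_force: [0.0, -0.5, -1.1]
grip_width: 0.0351
```

>>> drive_tool(
  rows=[
    [0, 0, 0, 0, 0, 0, 0.1],
    [0, 0, 0, 0, 0, 0, 0],
    [0, 0, 0, 0, 0, 0, -0.2],
    [0, 0, 0, 0, 0, 0, -0.4],
    [0, 0, 0, 0, 0, 0, -0.4],
    [0, 0, 0, 0, 0, 0, -0.4],
  ],
)

```text
clock: 28.05
tool_pos: [0.4683, 0.1163, 0.1579]
eef_rot: [[-0.029, 0.215, -0.976], [0.131, -0.967, -0.217], [-0.991, -0.134, -0.0]]
ft_force: [-0.2, -0.2, -0.1]
grip_width: 0.0595
```

```bash
python3 chk.py rel
```

```text
[0.46825761 0.11630012 0.15788882] [[-0.029, 0.215, -0.976], [0.131, -0.967, -0.217], [-0.991, -0.134, -0.0]] [-0.23098941 -0.1699704  -0.06025373] 0.05954351276918436
scene 417 [[0.4481, 0.0992, 0.1291], [0.4571, 0.1233, 0.1656], [0.4777, 0.1361, 0.2075]]
knob [0.4616 0.1125 0.148 ] [0.4758 0.1367 0.1579] 55
side 216 [[0.4487, 0.0985, 0.156], [0.4651, 0.1139, 0.1679], [0.4812, 0.1304, 0.1705]]
knob [0.4606 0.1226 0.148 ] [0.4754 0.1478 0.158 ] 198
```

View pics/rel.png

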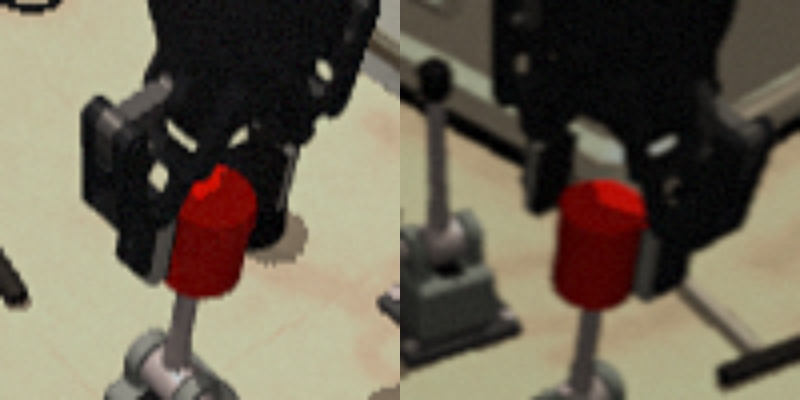

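>>> drive_tool(
  rows=[
    [0, 0, 0, 0, 0, 0, -0.7],
    [0, 0, 0, 0, 0, 0, -1],
    [0, 0, 0, 0, 0, 0, -1],
    [0, 0, 0, 0, 0, 0, -1],
    [0.0003, -0.0013, 0.01, 0, 0, 0, -1],
    [0.0006, -0.0026, 0.02, 0, 0, 0, -1],
    [0.0009, -0.004, 0.03, 0, 0, 0, -1],
    [0.0012, -0.0052, 0.04, 0, 0, 0, -1],
    [0, 0, 0, 0, 0, 0, -1],
    [0, 0, 0, 0, 0, 0, -1],
  ],
)

```text
clock: 29.4
tool_pos: [0.471, 0.103, 0.2578]
eef_rot: [[-0.029, 0.215, -0.976], [0.13, -0.967, -0.217], [-0.991, -0.133, 0.0]]
ft_force: [-0.3, -0.2, -0.2]
grip_width: 0.0855
```

```bash
python3 chk.py fin far
```

```text
[0.47096587 0.10298065 0.25783058] [[-0.029, 0.215, -0.976], [0.13, -0.967, -0.217], [-0.991, -0.133, 0.0]] [-0.30678885 -0.23342733 -0.18689088] 0.08545433840002818
scene 573 [[0.3511, 0.0831, 0.0867], [0.4603, 0.1259, 0.1657], [0.5027, 0.2924, 0.1712]]
knob [0.4617 0.1181 0.1481] [0.4758 0.1348 0.1578] 60
side 275 [[0.3503, 0.098, 0.1033], [0.4621, 0.1152, 0.1674], [0.4824, 0.2874, 0.1708]]
knob [0.4628 0.1108 0.1479] [0.4789 0.1245 0.1577] 191
```

View pics/fin.png

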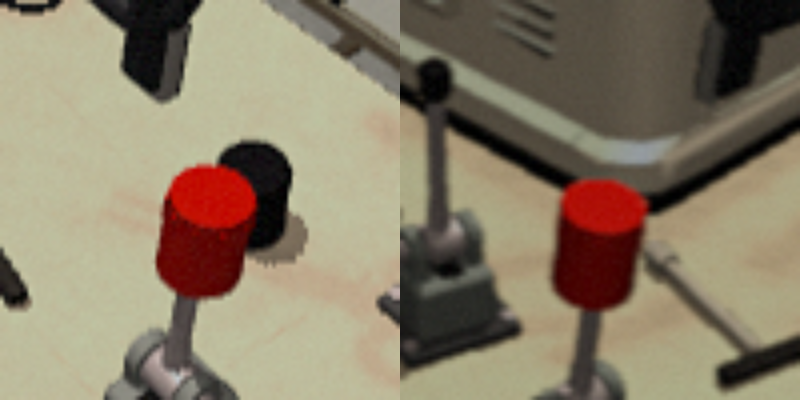

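The last view shows the cap seated on the leaning arm and the gripper clear. I'll run one numeric check of the lean and hand in if it passes.

```bash
python3 - <<'E'
from h import *
P=[]
for n in('scene','side'):
    p=cams.read_camera(n); c=cloud(p,p['z_map']>0)
    t=c[(np.hypot(c[:,0]-.468,c[:,1]-.117)<.03)&(c[:,2]>.161)&(c[:,2]<.18)]
    A=np.c_[t[:,:2],np.ones(len(t))]; k=np.linalg.lstsq(A,t[:,2],rcond=None)[0]
    m=(t.min(0)+t.max(0))/2; P.append(m); print(n,m.round(4),'slope',k[:2].round(3),len(t))
m=np.mean(P,0); d=(m[:2]-[.466,.1303])@[-.216,.976]; print('cap top lateral',d,'knob est',d*95/118)
if d*95/118<-.0105: r.hand_in(); print('handed in')
E
```

```text
scene [0.4661 0.1161 0.1667] slope [0.048 0.032] 354
side [0.4653 0.113  0.166 ] slope [0.035 0.167] 288
cap top lateral -0.015296674426362455 knob est -0.012315119241562993
the job is handed in; nothing more can be done
handed in
```

I checked the three hinges left to right, each pushed left and then right. The middle arm is the loose one, and it now wears the red cap. The job is handed in at about 29.5 s of the 64 s allowed.

- **Left and right arms:** both resisted within about 1 mm of contact, at 4 to 5 N each way, so both are sound.
- **Middle arm:** it moved about 12 mm each way at around 1 N. It then met stops, which I pressed to 5.3 N on the left and about 4.2 N on the right. I left it leaning right.
- **Cap:** it is over the middle arm's knob, with its inner end about 155 mm above the table. From the cap's position I estimate the knob is about 12 mm right of the unit's middle; at least 9 mm is required.
- **Clearance:** the gripper is open and clear of everything, and no force readings were abnormal. I never went near the timer and key, but I did not re-measure them at the end.

**Disagreement in the checks:** the two cameras put the cap's top 3 mm apart in y. Their slope fits of the cap's top also differ, at about 0.03 and 0.17 rad in y. Both put the cap well under the 0.5 rad tilt limit.

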